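# Unlock the platform shaker and park its transport pin

## Task

The shaker is wanted for a run: draw the red transport locking pin straight up out of its bore in the shaker's platform and park it in the open notch of the metal bracket on the shaker's side, so that it hangs upright in the notch with its collar resting flat on the bracket. Leave the black pin in its bore, and let go of the red one.

Things in the scene. Friction and masses are not known exactly. Their poses are not given: they have to be found in the camera images.
- lock_pin: Red transport locking pin, upright and loose in one of the platform's two bores (either one). Steel shank 12 mm thick, 45 mm long; red collar 52 mm across, 7 mm thick; round red grip 24 mm across with dark rings, top 52 mm above the collar's underside. Origin on the axis at the collar's underside, z up; it is round: yaw means nothing. About 0.12 kg. Clear of the bore when raised 45 mm.
- keeper_pin: Black retaining pin, same shape, size and origin as the red one, upright in the other bore, 100 mm from the red pin. It stays there; raise the red pin 100 mm or more to carry it over the black one.
- shaker: Platform shaker, fixed: white housing, grey platform 160 (x) x 200 mm (y), its top 90 mm above the counter. Origin at the counter under its centre; front (dial, display) faces -x. Bores 18 mm wide at x = -40, y = +50 and -50 mm; the pins' collars lie on the platform. A beaker and a cup up to 80 mm tall are fixed on its back half (x > 5 mm). The notch bracket is on its -y side.
- notch (a point): Parking notch: slot 28 mm wide (x), 60 mm long (y), in a level aluminium plate 8 mm thick, edged with red stripes; open upward, downward and at its outer (-y) end. Site: middle of the slot at the plate's top, 80 mm above the counter; axes as the shaker's. The shank goes down through the slot, the collar rests on the plate, the pin's origin then at the point. Platform edge 60 mm off, 10 mm higher.
Not all that is in view belongs to the job. What is meant by the lock_pin is not turquoise or yellow, and is the larger of those in its own colour.

How it is judged:
By the outcome, as a careful person would: the job done as asked, in the order asked, and still so for the second after the job is handed in, with the robot touching nothing.
It also fails if it takes over 35 s, if anything falls off the work surface, if the arm or the gripper's body presses on something with over 40 N, if the wrist force passes 120 N, or if a joint passes its speed limit or range.

## Robot

A 7-joint arm with a two-finger parallel gripper is mounted at the origin on a cart in front of the work surface, level with it; the furniture and walls round the work are solid. World frame = base frame: x ahead of the robot, y to its left, z up, the work surface at z = 0. Lengths are in m, angles in rad, forces in N, time in s.
With the tool pointing down it reaches from about 0.4 to 0.85 m from the base axis. Payload 4.5 kg.
Tool frame: the origin (TCP) lies at the very end of the fingers, on their centre line; the grasp point (between the pads) lies 19 mm behind it (ctrl.grip_point_offset is the distance from the TCP to the grasp point, in m); z points along the fingers, x is the direction in which the jaws open and shut, and the axes are right-handed (so a half turn about z gives the same grasp; the last joint's range is limited). The gripper opens to 88 mm and grips with 3 to 60 N. Pads are 18 mm wide; open, the fingers measure 123 mm over their backs; the gripper's body (75 mm by 187 mm) begins 45 mm behind the grasp point.
Start: joints at [1.304, 0.689, -0.195, 1.565, 0.157, 0.902, -0.215], TCP at [0.185, -0.597, 0.239] pointing down, gripper open.
Joint ranges: [-3.01, 3.01], [-0.46, 2.08], [-1.47, 1.51], [0.13, 2.56], [-1, 4.14], [0.04, 2.09], [-2.66, 2.66]. Speed limits (rad/s): [2.57, 2.57, 3.14, 3.14, 3.14, 3.14, 3.14].

## Interface

Orientations are given as a unit quaternion [x, y, z, w].
In Python, from plant import ctrl gives the robot as it stands. Calls block until the motion is done:
- ctrl.goto(position, orientation): joint-space move of the TCP to a pose.
- ctrl.move_linear(position, frame=None, vel=0.15, force_limit=None): straight line of the TCP; frame=None keeps the orientation; vel is the mean speed in m/s. With force_limit (N) it stops when the force on the tool has changed by that much, and returns True; else False.
- ctrl.goto_joints(angles): joint-space move.
- ctrl.let_go() and ctrl.clamp(effort=None): open the fingers fully, or close them until they stop; effort is the grip in N (None keeps the last).
- ctrl.dwell(seconds).
- ctrl.inverse_kinematics(position, orientation): joint angles nearest the present ones, or None.
- ctrl.get_state(): the state.
- ctrl.capture(name): name is "scene" or "side" or "wrist"; returns (picture, depth): 384x512x3 uint8, red, green, blue; 384x512 float32, m along the optical axis (not along the pixel's ray), 0 where there is no reading.
- ctrl.calibration(name): a dict with "fx", "fy", "cx", "cy" (pixels), "rvec" (rotation vector, rad) and "tvec" (3), from world to camera coordinates, as OpenCV has them; the wrist camera has in their place "T_tool_cam" (4x4, takes a point from camera to tool coordinates, whose origin is the TCP and whose axes are the tool frame's). Camera axes: x right, y down, z forward; pixel columns grow to the right and rows downward; lengths in m; the calibration is good to about 2 mm. A picture is of the moment at which its call begins: read the wrist's pose just before it. calibration takes no time and is no camera call.
A pose or a line that the arm cannot do raises ctrl.PlanningError and nothing moves.
- ctrl.job_done(): hands the job in, once; it reports no verdict.
The state is a dict: "clock": time; "q": joint angles; "joint_velocities": joint speeds; "tau": joint torques, N m; "position": TCP position; "ee_rot": TCP orientation; "wrist_force": force on the tool from outside, world axes, zero at the start; "ft_torque": the same for the moment, N m; "gripper_width": finger opening in m.
Only numpy, scipy, OpenCV 4.12 (cv2) and the standard library are available. Lean on these libraries where they do the work, as an engineer would, in place of code of your own. Each camera call takes 0.05 s, during which the arm holds its last target.

## Working session

There is one attempt and no reset: what is moved stays moved. The work goes in short steps, each a Python script; the robot and the scene stay as the last script left them, time stands still between calls to the robot, and variables do not carry over. Pictures are saved under pics/ and viewed, and the job is handed in when it is done.

```bash
mkdir -p pics; ls; cat > h.py <<'E'
import numpy as np, cv2
from plant import ctrl
from scipy.spatial.transform import Rotation as R
def cam(name):
    if name=="wrist":
        s=ctrl.get_state()
    img,d=ctrl.capture(name); c=ctrl.calibration(name)
    K=np.array([[c["fx"],0,c["cx"]],[0,c["fy"],c["cy"]],[0,0,1.]])
    if name=="wrist":
        T=np.eye(4); T[:3,:3]=R.from_quat(s["ee_rot"]).as_matrix(); T[:3,3]=s["position"]
        T=T@np.array(c["T_tool_cam"])
    else:
        Rm=cv2.Rodrigues(np.array(c["rvec"],float))[0]
        T=np.eye(4); T[:3,:3]=Rm.T; T[:3,3]=-Rm.T@np.array(c["tvec"],float).ravel()
    return img,d,K,T
def onplane(u,v,K,T,z):
    r=T[:3,:3]@np.linalg.solve(K,np.array([u,v,1.])); o=T[:3,3]
    return o+r*(z-o[2])/r[2]
def pt(u,v,d,K,T):
    return T[:3,:3]@(np.linalg.solve(K,np.array([u,v,1.]))*d)+T[:3,3]
def cloud(d,K,T):
    v,u=np.indices(d.shape); p=np.stack([(u-K[0,2])/K[0,0]*d,(v-K[1,2])/K[1,1]*d,d],-1)
    return p@T[:3,:3].T+T[:3,3]
def save(n,img): cv2.imwrite("pics/"+n+".png",cv2.cvtColor(img,cv2.COLOR_RGB2BGR))
E
python3 - <<'E'
from h import *
print({k:np.round(v,3) for k,v in ctrl.get_state().items()})
for n in("scene","side","wrist"):
    i,d,K,T=cam(n); save(n+"0",i); print(n,T.round(3),K[0,0]); np.savez("pics/%s0.npz"%n,i=i,d=d,K=K,T=T)
E
```

```text
pics
{'clock': np.float64(0.0), 'q': array([ 1.304,  0.69 , -0.194,  1.566,  0.157,  0.902, -0.215]), 'joint_velocities': array([-0.001, -0.   , -0.   , -0.001, -0.   ,  0.   , -0.001]), 'tau': array([ 0.0000e+00, -5.2757e+01, -1.2670e+00, -1.5343e+01, -5.3000e-02,
        6.0000e-03,  0.0000e+00]), 'position': array([ 0.185, -0.596,  0.238]), 'ee_rot': array([ 0.805, -0.593, -0.001, -0.   ]), 'wrist_force': array([-0.424,  0.133, -0.796]), 'ft_torque': array([ 0.008, -0.019,  0.003]), 'gripper_width': np.float64(0.088)}
scene [[-0.843 -0.352  0.406  0.149]
 [-0.537  0.577 -0.615  0.31 ]
 [-0.018 -0.737 -0.676  0.674]
 [ 0.     0.     0.     1.   ]] 413.30537339621384
side [[ 0.874 -0.197  0.445  0.12 ]
 [-0.487 -0.348  0.801 -0.902]
 [-0.003 -0.917 -0.4    0.438]
 [ 0.     0.     0.     1.   ]] 387.5151945752225
wrist [[ 0.296 -0.904 -0.308  0.266]
 [-0.955 -0.281 -0.094 -0.571]
 [-0.002  0.322 -0.947  0.385]
 [ 0.     0.     0.     1.   ]] 281.040499641098
```

View pics/scene0.png

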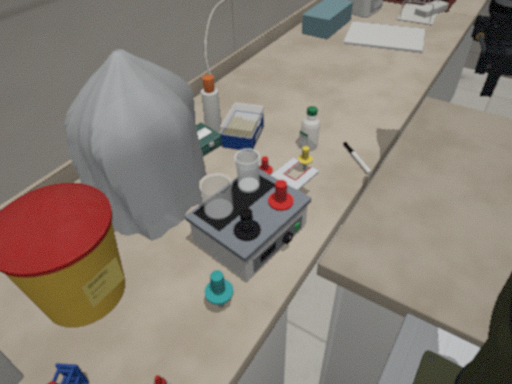

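View pics/side0.png

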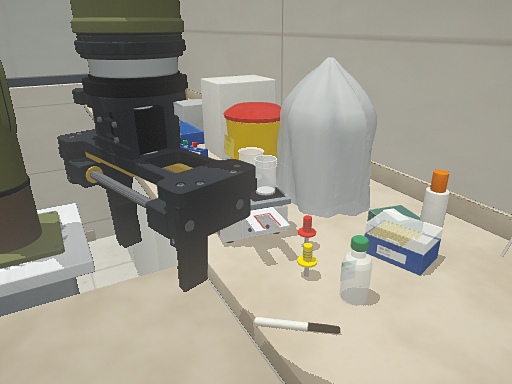

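View pics/wrist0.png

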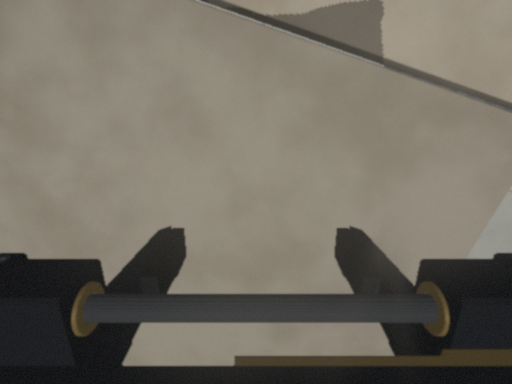

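The scene view shows the shaker with the red pin near (281,190), the black pin near (246,222), the bracket near (298,173), and a small red and a yellow pin close to the bracket. The side view is partly hidden by the gripper. I'll zoom in.

```bash
python3 - <<'E'
from h import *
a=np.load("pics/scene0.npz"); c=a["i"][130:290,170:340]; save("z1",cv2.resize(c,None,fx=4.4,fy=3.7,interpolation=cv2.INTER_CUBIC))
b=np.load("pics/side0.npz"); c=b["i"][130:290,200:350]; save("z2",cv2.resize(c,None,fx=4,fy=3.7,interpolation=cv2.INTER_CUBIC))
for z,n in((a,"scene"),(b,"side")):
    P=cloud(z["d"],z["K"],z["T"]); hsv=cv2.cvtColor(z["i"],cv2.COLOR_RGB2HSV)
    m=(((hsv[...,0]<8)|(hsv[...,0]>172))&(hsv[...,1]>150)&(hsv[...,2]>60)).astype(np.uint8)
    N,l,s,ce=cv2.connectedComponentsWithStats(m)
    for k in range(1,N):
        if s[k,4]>6:
            q=P[(l==k)&(z["d"]>0)]
            if len(q): print(n,s[k],ce[k].round(1),q.min(0).round(3),q.max(0).round(3),np.median(q,0).round(3))
P=cloud(a["d"],a["K"],a["T"])
for u,v in[(262,213),(210,225),(246,265),(300,172),(330,200),(295,183)]: print(u,v,P[v,u].round(4))
E
```

```text
scene [260 157  12  17  97] [265.6 165.5] [ 0.538 -0.341  0.034] [ 0.568 -0.316  0.072] [ 0.55  -0.322  0.047]
scene [269 181  24  29 452] [280.3 197.1] [ 0.414 -0.239  0.089] [ 0.477 -0.176  0.144] [ 0.435 -0.194  0.099]
scene [   0  183  111   94 8158] [ 51.6 228.4] [0.581 0.027 0.183] [0.766 0.215 0.217] [0.646 0.132 0.21 ]
scene [155 376  11   8  60] [159.4 380.3] [0.405 0.18  0.066] [0.418 0.191 0.091] [0.409 0.186 0.083]
scene [ 49 382   7   2  12] [ 52.  382.6] [0.531 0.267 0.078] [0.539 0.272 0.082] [0.536 0.269 0.081]
side [224 102  57  21 990] [253.5 112.4] [0.584 0.019 0.183] [0.745 0.179 0.218] [0.647 0.069 0.205]
side [192 142   5   5  22] [194.3 144. ] [0.528 0.26  0.07 ] [0.54  0.276 0.085] [0.533 0.267 0.078]
side [304 215   8   8  53] [307.4 218.8] [ 0.547 -0.336  0.062] [ 0.562 -0.321  0.073] [ 0.554 -0.332  0.07 ]
side [273 218   7   7   7] [276. 221.] [ 0.478 -0.342  0.081] [ 0.481 -0.315  0.082] [ 0.479 -0.329  0.082]
side [258 221   6   7   7] [260.7 224. ] [ 0.445 -0.336  0.081] [ 0.449 -0.31   0.082] [ 0.448 -0.324  0.081]
side [304 224   7   2  10] [307.  224.3] [ 0.548 -0.335  0.056] [ 0.558 -0.329  0.058] [ 0.552 -0.333  0.057]
side [298 226  18  11 136] [306.5 231.8] [ 0.537 -0.346  0.034] [ 0.575 -0.31   0.054] [ 0.551 -0.333  0.038]
262 213 [ 0.4553 -0.1578  0.0888]
210 225 [ 0.5217 -0.0782  0.0906]
246 265 [ 0.4257 -0.0558  0.0592]
300 172 [ 0.4959 -0.3968  0.0008]
330 200 [ 0.389  -0.3444  0.0018]
295 183 [ 0.448  -0.2785  0.0779]
```

View pics/z1.png

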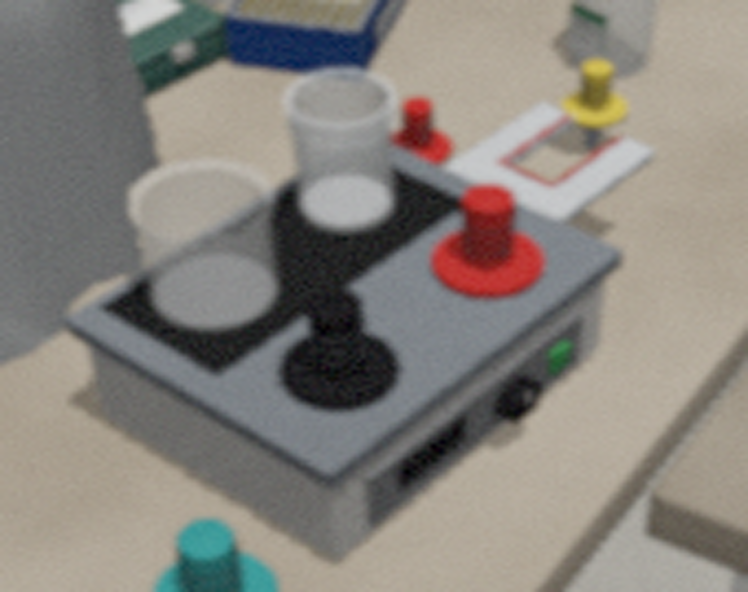

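View pics/z2.png

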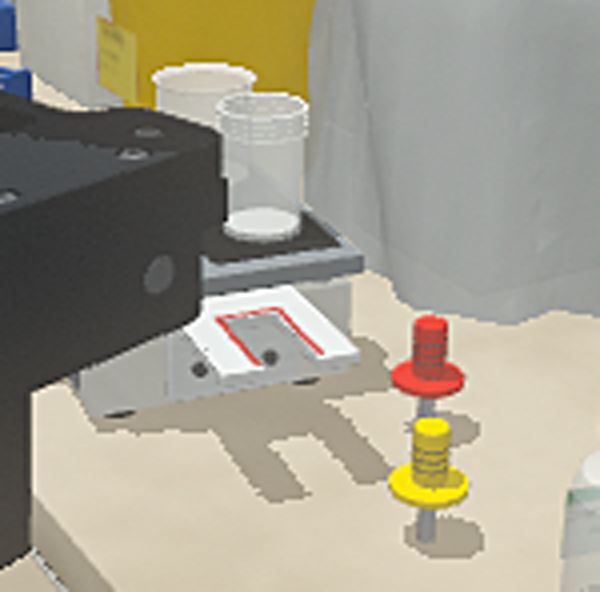

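```bash
python3 - <<'E'
from h import *
a=np.load("pics/scene0.npz"); b=np.load("pics/side0.npz")
K,T=a["K"],a["T"]; P=cloud(a["d"],K,T); hsv=cv2.cvtColor(a["i"],cv2.COLOR_RGB2HSV)
# platform
m=(np.abs(P[...,2]-.09)<.006)&(P[...,0]>.33)&(P[...,0]<.62)&(P[...,1]>-.26)&(P[...,1]<.03)
q=P[m]; r=cv2.minAreaRect((q[:,:2]*1000).astype(np.float32)); print("platform",len(q),r,np.median(q[:,2]), cv2.boxPoints(r))
# plate
for z,n in((a,"scene"),(b,"side")):
    Q=cloud(z["d"],z["K"],z["T"]); m=(np.abs(Q[...,2]-.08)<.005)&(Q[...,0]>.4)&(Q[...,0]<.53)&(Q[...,1]>-.37)&(Q[...,1]<-.22)
    q=Q[m]; 
    if len(q): r=cv2.minAreaRect((q[:,:2]*1000).astype(np.float32)); print(n,"plate",len(q),r,np.median(q[:,2]),cv2.boxPoints(r).round())
# red pin collar, top
m=(((hsv[...,0]<8)|(hsv[...,0]>172))&(hsv[...,1]>150)&(hsv[...,2]>60))
rp=m&(P[...,0]>.4)&(P[...,0]<.49)&(P[...,1]<-.15)&(P[...,1]>-.26)
for lo,hi in((.088,.1),(.12,.138),(.138,.15)):
    q=P[rp&(P[...,2]>lo)&(P[...,2]<hi)]; print("red",lo,len(q),cv2.minEnclosingCircle((q[:,:2]*1000).astype(np.float32)),q.mean(0))
for c,(h0,h1) in dict(y=(22,34),t=(80,100)).items():
    m=(hsv[...,0]>h0)&(hsv[...,0]<h1)&(hsv[...,1]>140)&(P[...,0]<.56); q=P[m&(P[...,2]<.12)]; print(c,len(q),q.min(0),q.max(0),np.median(q,0))
# tall things on platform
m=(P[...,2]>.1)&(P[...,2]<.2)&(P[...,0]>.38)&(P[...,0]<.6)&(P[...,1]<.0)&(P[...,1]>-.3)&~rp
q=P[m]; print(len(q))
H,_,_=np.histogram2d(q[:,0],q[:,1],bins=[np.arange(.38,.62,.02),np.arange(-.3,.02,.02)]); print(H.astype(int))
E
```

```text
platform 4196 ((491.5081787109375, -124.65885925292969), (271.4147033691406, 162.74850463867188), 81.40764617919922) 0.08971879256645071 [[ 390.7721    -246.68549  ]
 [ 551.694     -271.00067  ]
 [ 592.24426     -2.6322327]
 [ 431.3224      21.682953 ]]
scene plate 599 ((464.0549621582031, -306.80059814453125), (81.61803436279297, 73.98735809326172), 81.47209167480469) 0.0792308740015154 [[ 421. -342.]
 [ 495. -353.]
 [ 507. -272.]
 [ 434. -261.]]
side plate 688 ((476.0625, -303.36737060546875), (95.39199829101562, 91.55137634277344), 81.26821899414062) 0.08100137628945214 [[ 424. -344.]
 [ 514. -357.]
 [ 529. -263.]
 [ 438. -249.]]
red 0.088 235 ((449.30511474609375, -210.2052764892578), 39.707061767578125) [ 0.43630451 -0.19511146  0.09631485]
red 0.12 68 ((438.6834716796875, -197.52578735351562), 11.059213638305664) [ 0.43609182 -0.19369455  0.12889241]
red 0.138 68 ((438.52264404296875, -199.9862060546875), 10.641608238220215) [ 0.43845945 -0.19882637  0.14072732]
y 107 [ 0.45106267 -0.42279017  0.03244964] [ 0.5079824  -0.09304612  0.09853388] [ 0.48955914 -0.40710775  0.03919387]
t 517 [ 0.41591598 -0.01403871  0.04557194] [0.46430595 0.03323491 0.09664075] [0.43522598 0.01486336 0.04944102]
2404
[[  0   0   0   0   0   0   0   0   0   0   0   0   0   0   0]
 [  0   0   0   0   0   0   0   0   0   0   0   0   0   0   0]
 [  0   0   0   0  24   3   0   0   0   0   0   0   0   0   0]
 [  0   0   0   0   6   8   0   0   0 102 162   0   0   0   0]
 [  0   0   0   0   0   0   0   0   0  11  15   0   0   0   0]
 [  0   0   0   0 117  13   0   0   0   0   0   0   0   0   0]
 [  0   0   0  42  32 296   0  16  81 237  95   0   0   0   0]
 [  0   0   0 154   0 133   0 126   0   0 191   0   0   0   0]
 [  0   0   0  14  67   4   0 142 192  45  52   0   0   0   0]
 [  0   0   0   0   0   0   0   0  14  10   0   0   0   0   0]
 [  0   0   0   0   0   0   0   0   0   0   0   0   0   0   0]]
```

Everything agrees. Shaker yaw is about -8.6°, the red pin is near (0.440, -0.200) in the -y bore, and the plate is at z≈0.08. The cup sits close behind the notch, so I'll grasp with the jaws along shaker y and turn them to shaker x for parking. Next I'll move over the pin and measure again.

```bash
cat >> h.py <<'E'
def down(ax): # tool x along world 2-vector ax, z down
    ax=np.array([ax[0],ax[1],0.])/np.hypot(*ax[:2]); z=np.array([0,0,-1.]); return R.from_matrix(np.stack([ax,np.cross(z,ax),z],1)).as_quat()
YAW=np.radians(-8.6); X=np.array([np.cos(YAW),np.sin(YAW)]); Y=np.array([-np.sin(YAW),np.cos(YAW)])
E
python3 - <<'E'
from h import *
for n,p in(("pin",(.44,-.2,.24)),("notch",(.463,-.315,.25))):
    for nm,ax in(("-Y",-Y),("Y",Y),("X",X),("-X",-X)):
        q=ctrl.inverse_kinematics(p,down(ax)); print(n,nm,None if q is None else np.round(q,2))
ctrl.goto((.44,-.2,.235),down(-Y))
s=ctrl.get_state(); print(s["clock"],s["position"].round(4) if hasattr(s["position"],"round") else s["position"])
for n in("wrist","side"):
    i,d,K,T=cam(n); save(n+"1",i); np.savez("pics/%s1.npz"%n,i=i,d=d,K=K,T=T)
b=i[130:290,200:350]; save("z3",cv2.resize(b,None,fx=4,fy=3.7,interpolation=cv2.INTER_CUBIC))
E
```

```text
pin -Y [ 0.35  0.5  -0.03  1.99  0.03  0.65 -1.42]
pin Y [ 0.89  0.64 -0.91  1.96  0.66  0.87  1.05]
pin X [ 0.64  0.53 -0.47  1.97  0.36  0.72 -0.2 ]
pin -X [ 0.04  0.54  0.45  2.   -0.37  0.68 -2.56]
notch -Y [ 0.54  0.58 -0.04  1.76  0.03  0.8  -1.24]
notch Y [ 1.03  0.73 -0.92  1.73  0.67  1.03  1.29]
notch X [ 0.8   0.62 -0.47  1.74  0.35  0.87  0.02]
notch -X [ 0.25  0.63  0.44  1.77 -0.35  0.82 -2.43]
1.875 [ 0.4399 -0.2011  0.235 ]
```

View pics/wrist1.png

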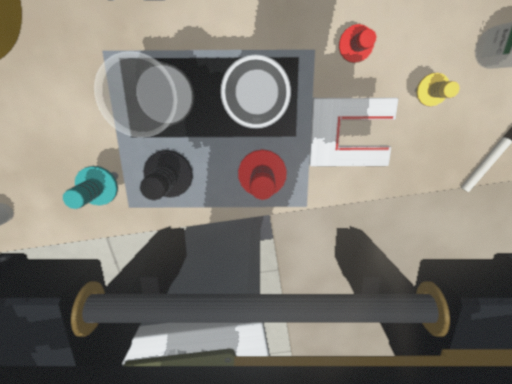

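View pics/side1.png

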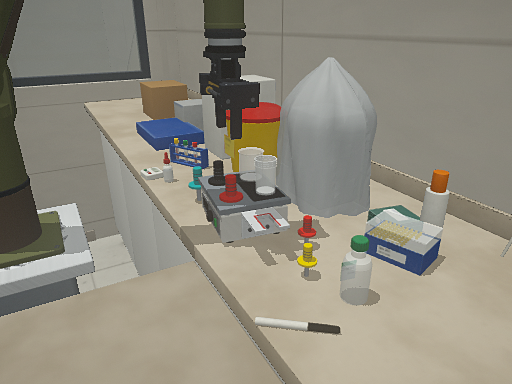

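The wrist view is clear: red pin collar at (263,174), slot stripes at rows 117 and 149 with its closed end near column 337, and cup at (256,91). Now measuring.

```bash
python3 - <<'E'
from h import *
a=np.load("pics/wrist1.npz"); K,T,i,d=a["K"],a["T"],a["i"],a["d"]
hsv=cv2.cvtColor(i,cv2.COLOR_RGB2HSV); red=(((hsv[...,0]<8)|(hsv[...,0]>172))&(hsv[...,1]>120)&(hsv[...,2]>50)).astype(np.uint8)
P=cloud(d,K,T)
N,l,s,ce=cv2.connectedComponentsWithStats(red)
for k in range(1,N):
    if s[k,4]>8: print(s[k],ce[k].round(1),np.median(P[l==k],0).round(4))
k=1+np.argmin([np.hypot(*(ce[j]-(263,174))) if s[j,4]>400 else 1e9 for j in range(1,N)])
c=max(cv2.findContours((l==k).astype(np.uint8),0,1)[0],key=cv2.contourArea)[:,0]
Q=np.array([onplane(u,v,K,T,.097)[:2] for u,v in c])
(cx,cy),r=cv2.minEnclosingCircle((Q*1000).astype(np.float32)); print("collar outline",cx,cy,r)
# top disc by depth
m=(l==k)&(P[...,2]>.138); q=P[m]; print("top depth",len(q),q.mean(0),cv2.minEnclosingCircle((q[:,:2]*1000).astype(np.float32)))
m=(l==k)&(abs(P[...,2]-.097)<.004); q=P[m]; print("collar depth",len(q),cv2.minEnclosingCircle((q[:,:2]*1000).astype(np.float32)))
# stripes
m=(red>0)&(np.indices(red.shape)[1]>325)&(np.indices(red.shape)[1]<400)&(np.indices(red.shape)[0]>105)&(np.indices(red.shape)[0]<160)
v,u=np.nonzero(m); S=np.array([onplane(x,y,K,T,.08)[:2] for x,y in zip(u,v)])
O=np.array([cx,cy])/1000
L=(S-O)@np.stack([X,Y],1); print("stripes rel pin, shaker axes", L.min(0),L.max(0),len(L))
for j in range(3):
    pass
r=cv2.minAreaRect((S*1000).astype(np.float32)); print(r)
up=L[L[:,0]>L[:,0].mean()]; 
for nm,w in(("hi",L[:,0]>np.median(L[:,0])),("lo",L[:,0]<=np.median(L[:,0]))):
    f=np.polyfit(L[w&(L[:,1]<L[:,1].max()-.006),1],L[w&(L[:,1]<L[:,1].max()-.006),0],1); print(nm,f)
# plate & platform by depth
for nm,z0 in(("plate",.08),("platform",.09)):
    m=abs(P[...,2]-z0)<.004
    if nm=="plate": m&=(np.indices(red.shape)[1]>309)&(np.indices(red.shape)[1]<405)&(np.indices(red.shape)[0]<175)
    else: m&=(np.indices(red.shape)[1]<320)&(np.indices(red.shape)[0]<215)
    n,ll,ss,_=cv2.connectedComponentsWithStats(m.astype(np.uint8)); kk=1+np.argmax(ss[1:,4]); q=P[ll==kk]
    r=cv2.minAreaRect((q[:,:2]*1000).astype(np.float32)); print(nm,len(q),np.median(q[:,2]),r); print(((cv2.boxPoints(r)/1000-O)@np.stack([X,Y],1)).round(4))
# heights of beaker/cup/others
m=(P[...,2]>.1)&(P[...,2]<.19); v,u=np.nonzero(m&(l!=k)); 
for nm,bx in(("cup",(215,50,295,132)),("beaker",(90,48,196,140)),("bottle",(470,0,512,80))):
    q=P[bx[1]:bx[3],bx[0]:bx[2]].reshape(-1,3); print(nm,np.percentile(q[:,2],[50,98,100]).round(3))
E
```

```text
[339  24  37  38 992] [356.7  42.4] [ 0.555  -0.3216  0.0385]
[377 117  15   1  15] [384. 117.] [ 0.4779 -0.3374  0.0812]
[ 239  150   47   49 1631] [261.8 173.5] [ 0.4469 -0.2037  0.0986]
collar outline 439.76531982421875 -202.5612335205078 26.713165283203125
top depth 498 [ 0.44384568 -0.20266349  0.14739497] ((477.093017578125, -208.0242156982422), 46.45801544189453)
collar depth 1035 ((441.1822509765625, -202.6024169921875), 25.38663101196289)
stripes rel pin, shaker axes [ 0.02833718 -0.13527919] [ 0.05778656 -0.08117006] 22
((471.0925598144531, -314.24969482421875), (10.554569244384766, 61.50209426879883), 19.966136932373047)
hi [0.00185249 0.05799641]
lo [0.00185249 0.05799641]
plate 4174 0.08103202304857887 ((466.3943786621094, -303.3805236816406), (87.46427917480469, 71.03616333007812), 81.42130279541016)
[[ 0.0059 -0.1394]
 [ 0.0769 -0.1394]
 [ 0.0769 -0.052 ]
 [ 0.0059 -0.052 ]]
platform 16943 0.09141448869113006 ((487.3045654296875, -158.17343139648438), (200.89535522460938, 160.49192810058594), 81.45978546142578)
[[-0.0398 -0.0495]
 [ 0.1207 -0.0494]
 [ 0.1205  0.1515]
 [-0.04    0.1514]]
cup [0.096 0.171 0.382]
beaker [0.097 0.161 0.382]
bottle [0.002 0.054 0.382]
```

Checks: platform 200.9 × 160.5 mm, yaw -8.6°. The pin is 40 mm from the front edge and 50 mm from the side edge, as it should be. The slot centre comes out about (+42, -110) mm from the pin in shaker axes. Grasping and drawing the pin.

```bash
python3 - <<'E'
from h import *
p=np.array([.4404,-.2026])
ctrl.move_linear([*p,.16],frame=down(-Y),vel=.1)
hit=ctrl.move_linear([*p,.109],vel=.06,force_limit=8); s=ctrl.get_state(); print(hit,s["position"],s["wrist_force"],s["clock"])
if not hit:
    ctrl.clamp(30); s=ctrl.get_state(); print(s["gripper_width"],s["position"],s["wrist_force"])
    x=s["position"]
    h=ctrl.move_linear([x[0],x[1],.17],vel=.06,force_limit=12); print("lift hit",h,ctrl.get_state()["wrist_force"])
    if not h:
        ctrl.move_linear([x[0],x[1],.225],vel=.1)
s=ctrl.get_state(); print(s["gripper_width"],s["position"],s["clock"])
for n in("wrist","side"):
    i,d,K,T=cam(n); save(n+"2",i); np.savez("pics/%s2.npz"%n,i=i,d=d,K=K,T=T)
E
```

```text
False [ 0.44058764 -0.20269021  0.10919637] [ 0.26358081 -0.66708412  0.32514531] 3.875
0.023185483267391775 [ 0.44038642 -0.20264737  0.10898888] [-0.05310667 -0.00851852 -0.70485497]
lift hit False [-0.59331962  0.55334792 -1.16225158]
0.02314474512126552 [ 0.44003127 -0.20248358  0.22458578] 6.7417
```

View pics/wrist2.png

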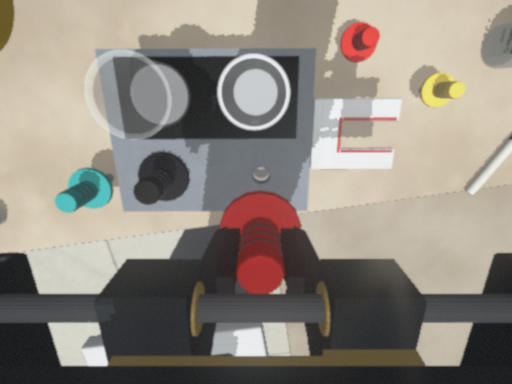

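View pics/side2.png

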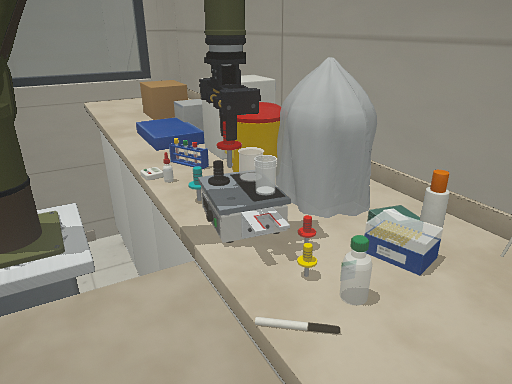

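The pin is held upright (width 23.1 mm) and clear of the bore, with the empty bore visible at (261,174). Measuring the pin in the hand and refining the notch.

```bash
python3 - <<'E'
from h import *
a=np.load("pics/wrist2.npz"); K,T,i,d=a["K"],a["T"],a["i"],a["d"]
tcp=np.array([.44003,-.20248,.22459]); A=np.stack([X,Y],1)
hsv=cv2.cvtColor(i,cv2.COLOR_RGB2HSV); red=(((hsv[...,0]<8)|(hsv[...,0]>172))&(hsv[...,1]>120)&(hsv[...,2]>50))
# collar arc, front contour rows
pts=[]
for u in range(228,295):
    v=np.nonzero(red[185:235,u])[0]
    if len(v): pts.append((onplane(u,185+v[0]-.5,K,T,tcp[2]-.012)[:2]-tcp[:2])@A)
pts=np.array(pts); M=np.c_[2*pts,np.ones(len(pts))]; sol=np.linalg.lstsq(M,(pts**2).sum(1),rcond=None)[0]
print("circle centre rel tcp",sol[:2],"r",np.sqrt(sol[2]+sol[0]**2+sol[1]**2))
from scipy.optimize import least_squares
f=least_squares(lambda c:np.hypot(*(pts-c).T)-.026,[0,0]); print("fixed r",f.x,np.abs(f.fun).max())
print("bore rel tcp",(onplane(261,174,K,T,.09)[:2]-tcp[:2])@A)
r=i[...,0].astype(int)-np.maximum(i[...,1],i[...,2]).astype(int)
sub=r[105:165,325:405]; 
for u in(350,365,380):
    col=r[105:165,u]; pk=[105+j for j in range(1,59) if col[j]>25 and col[j]>=col[j-1] and col[j]>col[j+1]]
    print(u,pk,[((onplane(u,v,K,T,.08)[:2]-tcp[:2])@A).round(4) for v in pk])
row=r[134,325:405]; j=row.argmax()+325; print(j,row.max(),((onplane(j,134,K,T,.08)[:2]-tcp[:2])@A).round(4))
P=cloud(d,K,T); m=(abs(P[...,2]-.08)<.004); u=np.indices(m.shape); m&=(u[1]>313)&(u[1]<405)&(u[0]<175)&(u[0]>90)
print("plate x' y' range at slot cols")
for c in(355,370,385):
    v=np.nonzero(m[:,c])[0]; g=np.nonzero(np.diff(v)>3)[0]; print(c,v[0],v[-1],[(v[k],v[k+1],((onplane(c,(v[k]+v[k+1])/2,K,T,.08)[:2]-tcp[:2])@A).round(4)) for k in g])
v,uu=np.nonzero(m); print(((onplane(uu.max()+.5,134,K,T,.08)[:2]-tcp[:2])@A).round(4))
q=(P[m][:,:2]-tcp[:2])@A; print(np.percentile(q,[0.3,99.7],axis=0))
E
```

```text
circle centre rel tcp [0.00285503 0.00075372] r 0.024057050868784777
fixed r [0.00066795 0.0008571 ] 0.0007371827461872711
bore rel tcp [ 0.001784   -0.00034668]
350 [119, 151] [array([ 0.0569, -0.0905]), array([ 0.024 , -0.0939])]
365 [119, 151] [array([ 0.0569, -0.1057]), array([ 0.024 , -0.1096])]
380 [119, 151] [array([ 0.0569, -0.1209]), array([ 0.024 , -0.1254])]
339 64 [ 0.0418 -0.0807]
plate x' y' range at slot cols
355 99 168 [(np.int64(121), np.int64(148), array([ 0.0413, -0.0972]))]
370 99 168 [(np.int64(121), np.int64(148), array([ 0.0413, -0.1127]))]
385 99 168 [(np.int64(120), np.int64(148), array([ 0.0418, -0.1281]))]
[ 0.0418 -0.1451]
[[ 0.00556743 -0.13870387]
 [ 0.07626763 -0.05352923]]
```

```bash
python3 - <<'E'
from h import *
t=np.array([.44003,-.20248])+.041*X-.110*Y; print("notch",t)
tg=t-.001*Y
ctrl.move_linear([.44003,-.20248,.26],vel=.1)
ctrl.goto([*tg,.26],down(X))
s=ctrl.get_state(); print(s["position"],s["gripper_width"],s["clock"])
ctrl.move_linear([*tg,.165],vel=.1); s=ctrl.get_state(); print(s["position"],s["wrist_force"])
for n in("wrist","side","scene"):
    i,d,K,T=cam(n); save(n+"3",i); np.savez("pics/%s3.npz"%n,i=i,d=d,K=K,T=T)
    if n!="wrist":
        c=i[130:290,200:350] if n=="side" else i[110:270,220:370]; save("z_"+n,cv2.resize(c,None,fx=4,fy=3.7,interpolation=cv2.INTER_CUBIC))
E
```

```text
notch [ 0.46412012 -0.31737415]
[ 0.46377682 -0.31777651  0.25950263] 0.022877772438904976 8.625
[ 0.46447875 -0.31851804  0.16557764] [-1.1718421  -0.03017102 -1.04162741]
```

View pics/z_side.png

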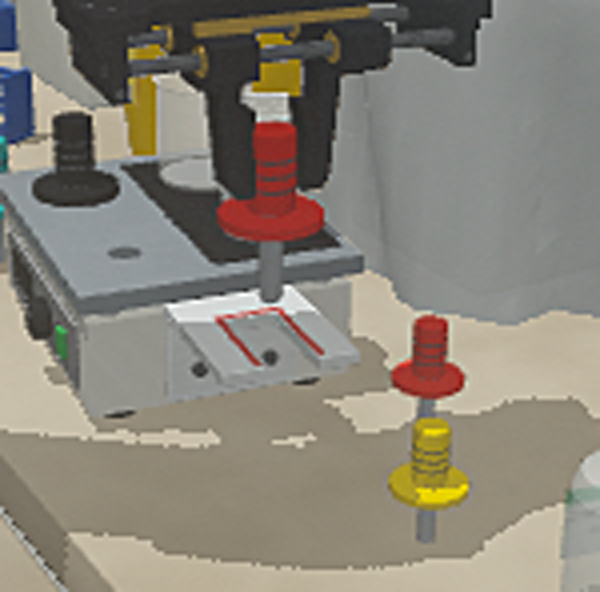

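View pics/wrist3.png

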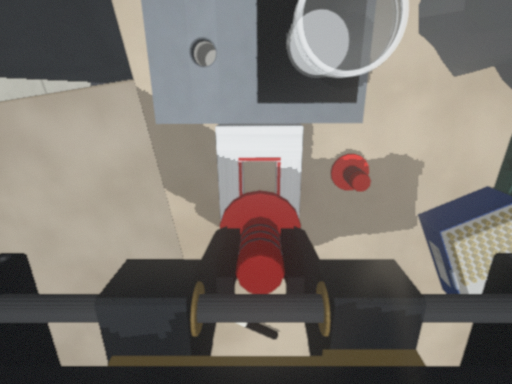

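View pics/z_scene.png

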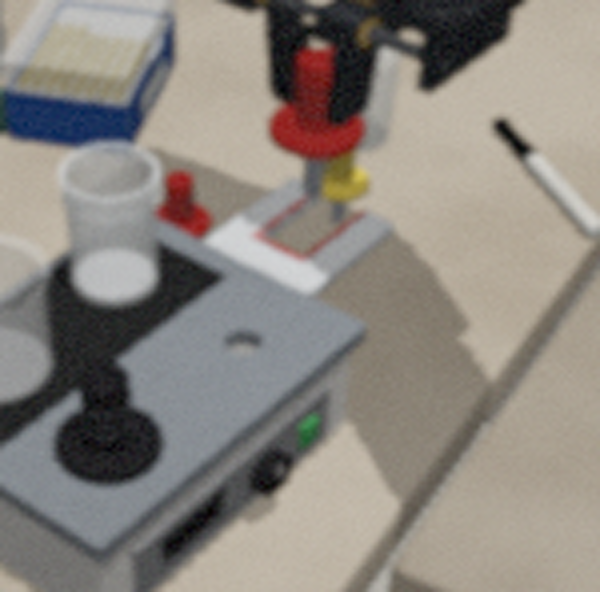

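The shank is lined up with the slot: stripes at columns 240 and 280, pin at 260 in the wrist view. I'll check the y offset from the closed end, then lower.

```bash
python3 - <<'E'
from h import *
a=np.load("pics/wrist3.npz"); K,T=a["K"],a["T"]; A=np.stack([X,Y],1); s=ctrl.get_state(); tcp=np.array(s["position"])
i=a["i"].astype(int); r=i[...,0]-i[...,1:].max(-1)
j=140+r[140:185,260].argmax(); cs=[k for k in range(230,292) if r[175,k]>25]; print(j,cs)
print("closed end",(onplane(260,j,K,T,.08)[:2]-tcp[:2])@A)
print("stripes",[((onplane(k,175,K,T,.08)[:2]-tcp[:2])@A).round(4) for k in (cs[0],cs[-1])])
hit=ctrl.move_linear([tcp[0],tcp[1],.112],vel=.05,force_limit=8); s=ctrl.get_state(); print(hit,s["position"],s["wrist_force"],s["clock"])
if not hit:
    hit=ctrl.move_linear([tcp[0],tcp[1],.097],vel=.02,force_limit=5); s=ctrl.get_state(); print(hit,s["position"],s["wrist_force"],s["gripper_width"],s["clock"])
for n in("wrist","side"):
    i,d,K,T=cam(n); save(n+"4",i); np.savez("pics/%s4.npz"%n,i=i,d=d,K=K,T=T)
    if n=="side": save("z4",cv2.resize(i[130:290,200:350],None,fx=4,fy=3.7,interpolation=cv2.INTER_CUBIC))
E
```

```text
159 [239, 240, 241, 277, 278, 279, 280]
closed end [0.00034287 0.03012238]
stripes [array([-0.0178,  0.016 ]), array([0.0176, 0.016 ])]
False [ 0.46455785 -0.31871139  0.11229985] [-0.29853259  0.5286892  -0.88742418] 11.0833
True [ 0.46416206 -0.31853408  0.09900875] [-0.17114515  0.25127258  5.01078138] 0.02306363773688762 11.7083
```

View pics/z4.png

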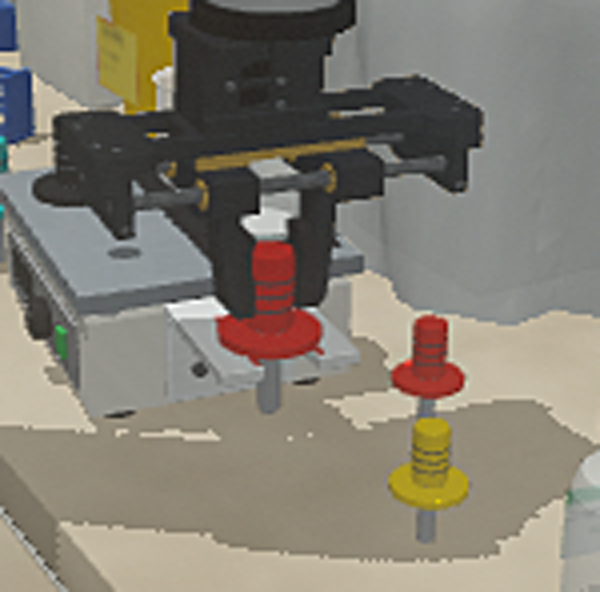

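The collar touched down at TCP z = 0.0990, where I predicted, and the side view shows the shank down through the slot. Releasing.

```bash
python3 - <<'E'
from h import *
ctrl.let_go(); s=ctrl.get_state(); print(s["gripper_width"],s["wrist_force"],s["clock"]); p=s["position"]
h=ctrl.move_linear([p[0],p[1],.165],vel=.08,force_limit=6); print(h)
ctrl.move_linear([p[0],p[1],.26],vel=.12); s=ctrl.get_state(); print(s["position"],s["wrist_force"],s["clock"])
A=np.stack([X,Y],1); N=np.array([.46412,-.31737])
for n in("wrist","side","scene"):
    i,d,K,T=cam(n); save(n+"5",i)
    if n=="side": save("z5",cv2.resize(i[130:290,200:350],None,fx=4,fy=3.7,interpolation=cv2.INTER_CUBIC))
    P=cloud(d,K,T); hsv=cv2.cvtColor(i,cv2.COLOR_RGB2HSV); red=((hsv[...,0]<8)|(hsv[...,0]>172))&(hsv[...,1]>120)&(hsv[...,2]>50)
    m=red&(np.hypot(P[...,0]-N[0],P[...,1]-N[1])<.05)&(P[...,2]>.08); 
    q=P[m&(abs(P[...,2]-.087)<.004)]; Q=(q[:,:2]-N)@A
    print(n,"collar",len(q),np.median(q[:,2]),Q.min(0),Q.max(0),"tilt fit",np.linalg.lstsq(np.c_[Q,np.ones(len(Q))],q[:,2],rcond=None)[0]); print(" top z",np.percentile(P[m][:,2],98))
E
```

```text
0.08825314376414198 [0.51588657 0.71941336 0.70741981] 12.85
False
[ 0.462955   -0.31816407  0.25925732] [-0.118835   -0.34652857 -0.31280985] 14.775
wrist collar 818 0.08798290602972886 [-0.02387398 -0.02281163] [0.0243507  0.02920401] tilt fit [-5.23687056e-05 -3.57757597e-03  8.80154733e-02]
 top z 0.1339209952158746
side collar 216 0.08796808400866307 [-0.02493367 -0.02786005] [0.02411148 0.02037816] tilt fit [0.02435529 0.04358121 0.08810282]
 top z 0.13335387874056587
scene collar 182 0.08620030491303193 [-0.02642552 -0.02303123] [0.0222598  0.02636346] tilt fit [-0.00229748 -0.01741915  0.08639717]
 top z 0.13215758460730814
```

View pics/z5.png

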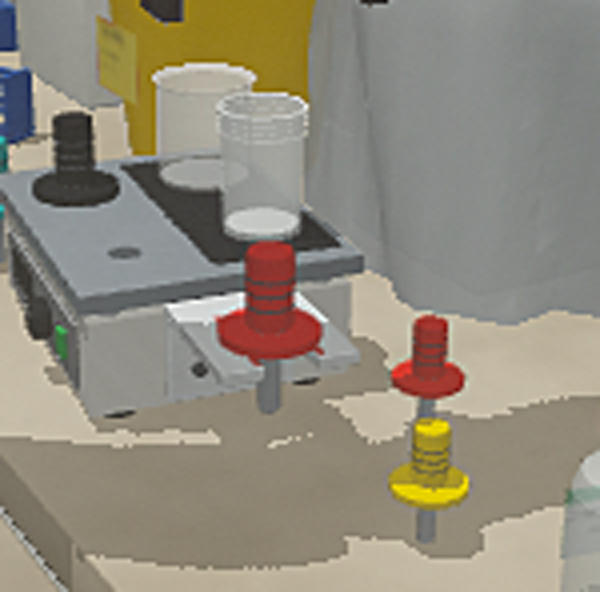

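View pics/wrist5.png

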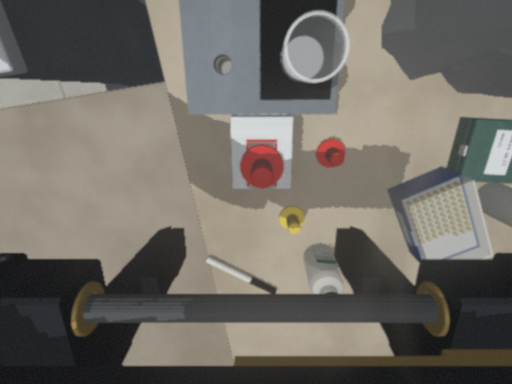

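The red pin hangs upright in the notch with its collar flat, centred within about 3 mm. The black pin is still in its bore, the other objects stand where they were, and the gripper is clear. Handing in.

```bash
python3 -c "
from h import *
print(ctrl.job_done(), ctrl.get_state()['clock'])"
```

```text
the job is handed in; nothing more can be done
the job is handed in; nothing more can be done
```

The red locking pin is out of its bore and parked upright in the bracket's notch, released, and the job is handed in. The robot's clock read about 15 s at the last check.

- **Draw:** I gripped the pin by its round grip and lifted it straight up 115 mm. No lift force showed and the opening stayed at 23 mm.
- **Parking:** I turned the jaws 90° to stay clear of the cup behind the notch. I then lowered the pin until the collar touched at the predicted height, with about 5 N of contact force.
- **Last checks:** The collar's top is at 0.086–0.088 m (0.087 expected) and the pin is within about 3 mm of the slot centre. The grip top is at 0.132–0.134 m (0.132 expected). The black pin is still in its bore, the loose objects look undisturbed, and the gripper is about 13 cm above the pin.
- **Disagreement:** A tilt fit from the wrist and scene cameras gave at most 1°. The side camera gave about 2.9°, but from fewer points that may include the base of the grip, and the pin looks upright in its picture.

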